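# Square a plaster mould in the casting jig

## Robot

A 7-joint arm with a two-finger parallel gripper is mounted at the origin on the work surface. World frame = base frame: x ahead of the robot, y to its left, z up, the work surface at z = 0. Lengths are in m, angles in rad, forces in N, time in s.
With the tool pointing down it reaches from about 0.425 to 0.95 m from the base axis. Payload 16.7 kg.
Tool frame: the origin (TCP) lies at the very end of the fingers, on their centre line; the grasp point (between the pads) lies 19 mm behind it (r.pinch_z is the distance from the TCP to the grasp point, in m); z points along the fingers, y is the line along which they close (so a half turn about z gives the same grasp; the last joint's range is limited). The gripper opens to 94 mm and grips with 3 to 60 N. Pads are 16 mm wide; open, the fingers measure 119 mm over their backs; the gripper's body (75 mm by 177 mm) begins 78 mm behind the grasp point.
Start: joints at [-1.254, 0.426, 0.074, 1.606, -0.034, 1.111, -0.067], TCP at [0.303, 0.603, 0.205] pointing down, gripper open.
Joint ranges: [-2.85, 2.85], [-0.5, 2.14], [-1.23, 1.37], [0.21, 2.46], [-1.02, 4.16], [0.16, 2.05], [-2.73, 2.73]. Speed limits (rad/s): [1.89, 1.89, 2.39, 2.39, 3.01, 3.01, 3.01].

## Interface

Orientations are given as a unit quaternion [x, y, z, w].
In Python, from cell import r gives the robot as it stands. The module is installed in compiled form; this text tells all that it offers.
- The arm moves only by the shell command python3 -m handwheel 'ROWS' [FORCE]. ROWS is JSON, a list of rows, each an object with "gripper": the closure in counts, from 0 (fully open) to 255 (shut); "linear": the shift along the world's x, y, z in mm, a list of three; "dr": the turn, a rotation vector about the world's x, y, z in rad, a list of three. A call has exactly 8 rows; each row shifts and turns the commanded pose from where the row before left it; what a row does not reach is not made up. A row lasts 1/10 s, in which the tool goes at most 50 mm and 8.59 degrees, less where a joint would pass 70% of its speed; a pose out of reach is approached as far as the arm can. A call is refused whole if a number of a shift passes 50 or a number of a turn 0.15, either way. A call with a gripper value outside its range is refused whole. The fingers move at their own pace and stop on an object; FORCE is the grip in N (left out, the last holds). Time passes only in rows, so rows that do not move let the fingers close, or fill a call up. It gives the time, the measured TCP pose, the force, the opening and the grip force at its end, in the units of the state.
- r.state(): the state, without advancing time (a new reading comes with each control period).
- r.grab_frame(name): name is "scene" or "top" or "wrist"; returns a dict with "pixels" (420x560x3 uint8, red, green, blue), "fx", "fy", "cx", "cy" (pixels), "k1" (the pictures are not rectified: a ray, as slopes to the right and down, at radius r is drawn at 1 + k1 r^2 times it, then the intrinsics apply), "world_to_cam" (4x4, takes a point from world to camera coordinates); the wrist camera has in their place "hand_eye" (4x4, takes a point from camera to tool coordinates, whose origin is the TCP and whose axes are the flange's). Camera axes: x right, y down, z forward; pixel columns grow to the right and rows downward; lengths in m; the calibration is good to about 2 mm. A picture is of the moment at which its call begins: read the wrist's pose just before it. There is no depth.
- r.job_done(): hands the job in; it is judged then, once.
Trained networks look in a picture, given as the dict that the camera call returned (one of the last four; its "shot" number tells which), for a name from the list of things; names that differ only in an ending like _2 or _b are one class to them, and where a whole thing is asked for, a point or a joint stands for the part that bears it (a point fixed in the world has none). Each returns a list of dicts, best first, with "score" (0 to 1); they miss things now and then, are a little off and sometimes report something else, mostly with a low value. They report only what shows in the picture. A call takes as long as a camera call. They do not tell look-alikes from the thing itself.
- r.recognise(name, picture): "uv" ([column, row] in pixels, amid what is visible of it).
The state is a dict: "clock": time; "joint_positions": joint angles; "joint_vel": joint speeds; "joint_efforts": joint torques, N m; "ee_pos": TCP position; "eef_rot": TCP orientation; "force": force on the tool from outside, world axes, zero at the start; "ft_torque": the same for the moment, N m; "opening": opening from 0.0 (shut) to 1.0 (fully open); "finger_force": force on a finger pad.
Only numpy, scipy, OpenCV 4.12 (cv2) and the standard library are available. Lean on these libraries where they do the work, as an engineer would, in place of code of your own. Each camera call takes 0.05 s, during which the arm holds its last target. There are 200 camera calls.

## Task

Take the loose wooden board out of its stand and slide it upright, fully home, down into the slot of the casting jig, where it makes the second side of a corner with the jig's fixed fence. Then take the plaster mould by the grip bar on its top, set it flat on the jig's floor with its long sides along the fixed fence, and press it firmly into the corner so that it bears on the board and the fence at once. Finish holding it pressed there, still gripped; leave the mug and the bowl alone.

Things in the scene. Friction and masses are not known exactly. Their poses are not given: they have to be found in the camera images.
- jig: Fixed wooden casting jig, 230 mm (x) by 200 mm (y). Origin: centre of its underside, on the table; z up. The flat floor for the mould is 30 mm above the origin, over x -115..+55, y -76..+100 mm. The fixed fence stands along its -y side; at its +x end a slot for the board runs along y (see slot), and behind that, x 73..115 mm, a back rail 50 mm above the table
- fence: The jig's fixed fence: wooden bar 230 mm long (x), 24 mm thick (y), 40 mm high, with the jig's axes. Origin: centre of its underside, at jig x 0, y -88, z 30 mm. Its face towards the mould is 12 mm to +y of its origin (jig y -76 mm); its top is 70 mm above the table. Floor and fence are waxed (friction about 0.3), the board's face is not (0.6): part of a side force felt is drag
- slot (a point): Centre of the slot's bottom (jig x 66.5, y -12, z 10 mm), jig's axes; the board's origin belongs here when home. The slot is 13 mm wide (x), 128 mm long (y, starting at the fence's face), its bottom 20 mm below the jig's floor. Both long upper edges have a 5 mm 45-degree lead-in: the floor's edge at 30 mm and the back rail's at 50 mm above the table
- board: Loose flat wooden board standing on edge in the stand: 10 mm thick (x), 120 mm long (y), 85 mm high (z up), about 75 g. Origin: centre of its lower edge. Either face may look to the corner. Home in the slot it has 1.5 mm play each side in thickness, 4 mm each way in length, and its top is 95 mm above the table
- stand: Fixed dark wooden stand, 70 mm (x) by 150 mm (y), 38 mm high, one groove 14 mm wide along its y; the board stands in it 8 mm above the table, so the board's top is at 93 mm and 55 mm of it show. Origin: centre of its underside. Stand and mould may be on either side of the jig
- mould: Loose closed plaster mould: block 80 mm long (x), 70 wide (y), 40 high, 0.25 to 0.5 kg. Wooden grip bar on top at its centre: 50 mm long (x), 20 thick (y), from 40 to 74 mm above the underside. Origin: centre of its underside, z up. Half a turn makes no difference. Pressed home its long side is on the fence (origin at jig y -41 mm), its end on the board (origin at jig x about 20 to 23 mm)
- mug: terracotta mug, 76 mm across, 90 mm high, handle at the side; origin at the centre of its underside. Bystander
- bowl: white bowl, 130 mm across, 60 mm high; origin at the centre of its underside. Bystander
Mind the look-alikes: they are no part of the job. What is shaped like the mould but turquoise is not meant.

How it is judged:
By the outcome, as a careful person would: the job done as asked, in the order asked, and still so for the second after the job is handed in, while the arm keeps its last pose, push and grip.
It also fails if it takes over 72 s, if anything falls off the work surface, if the arm or the gripper's body presses on something with over 40 N, if the wrist force passes 120 N, or if a joint passes its speed limit or range.

## Working session

There is one attempt and no reset: what is moved stays moved. The work goes in short steps, Python scripts to look and compute and a shell command to move; the robot and the scene stay as the last step left them, time stands still between calls to the robot, and variables do not carry over. Pictures are saved under pics/ and viewed, at most 10 in all, crops included, and the job is handed in when it is done.

```bash
mkdir -p pics; python3 - <<'E'
from cell import r
import cv2,pickle
s=r.state();print(s['clock'],s['ee_pos'],s['eef_rot'],s['force'],s['opening'],r.pinch_z)
D={}
for n in ("scene","top"):
    f=r.grab_frame(n);D[n]=f
    cv2.imwrite(f'pics/{n}0.png',f['pixels'][:,:,::-1])
    print(n,f['fx'],f['fy'],f['cx'],f['cy'],f['k1'],f['world_to_cam'])
    for o in ("jig","fence","board","stand","mould","mug","bowl"):
        print(o,[(x['score'],[round(v) for v in x['uv']]) for x in r.recognise(o,f)])
pickle.dump(D,open('D.pkl','wb'))
E
```

```text
0.0 [0.30300154 0.60268182 0.20481744] [ 2.30794352e-01  9.73002355e-01 -6.12847027e-04 -9.56281748e-05] [-0.29925815  0.30974168 -0.12643137] 1.0002214216168195 0.0188
scene 408.2676385059148 408.2676385059148 282.8417215702874 206.71103526781098 -0.09619705640567665 [[ 1.24145050e-01  9.92263821e-01  7.17871148e-04 -6.92082360e-02]
 [ 8.02169663e-01 -9.99359232e-02 -5.88673630e-01 -3.70386123e-01]
 [-5.84047805e-01  7.36567717e-02 -8.08370485e-01  1.16126358e+00]
 [ 0.00000000e+00  0.00000000e+00  0.00000000e+00  1.00000000e+00]]
jig [(0.78, [297, 249])]
fence [(0.69, [254, 236]), (0.45, [426, 257])]
board [(0.72, [141, 206])]
stand [(0.63, [146, 222])]
mould [(0.85, [408, 155]), (0.84, [419, 197]), (0.73, [142, 223])]
mug [(0.58, [428, 257]), (0.45, [295, 246])]
bowl [(0.68, [148, 292])]
top 444.24242236797295 444.24242236797295 278.5671904895525 215.04699702315386 0.016925535799300753 [[-0.02292966 -0.99969685 -0.00896911  0.03752238]
 [-0.9863904   0.02408369 -0.16264673  0.50904739]
 [ 0.16281343  0.00511761 -0.9866436   1.00091005]
 [ 0.          0.          0.          1.        ]]
jig []
fence [(0.86, [311, 195])]
board [(0.94, [418, 232])]
stand [(0.89, [406, 237])]
mould [(0.79, [152, 286]), (0.74, [159, 226])]
mug [(0.96, [179, 161]), (0.47, [274, 197])]
bowl [(0.86, [398, 154])]
```

View pics/top0.png

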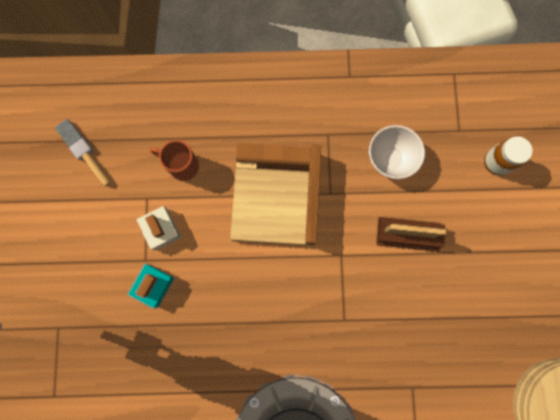

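View pics/scene0.png

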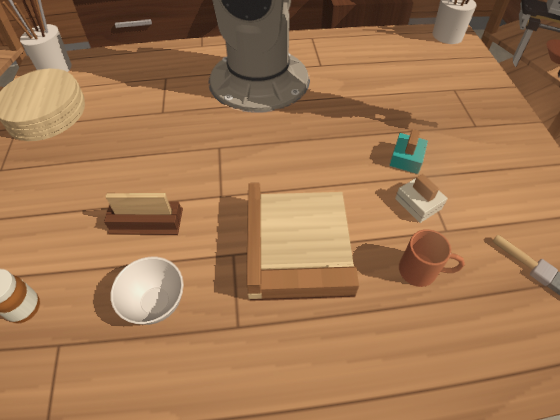

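The top view shows the jig at about (275,195), with its slot at the upper (+x) side and the fence on the right (-y). The board and stand are at (411,233). There are two mould candidates: (158,228), which is white plaster, and (151,286), which is turquoise. The white one fits the description. I'll enlarge the crops to confirm this and measure corners.

```bash
python3 - <<'E'
import cv2,pickle,numpy as np
D=pickle.load(open('D.pkl','rb'));p=D['top']['pixels'][:,:,::-1]
def crop(x,y,w,h,k):
    c=cv2.resize(p[y:y+h,x:x+w],None,fx=k,fy=k,interpolation=cv2.INTER_CUBIC)
    for i in range(0,w,10):
        cv2.putText(c,str(x+i),(i*k,8),0,.3,(255,255,255),1) if i%20==0 else 0; cv2.line(c,(i*k,0),(i*k,4),(255,255,255),1)
    for j in range(0,h,10): cv2.putText(c,str(y+j),(0,j*k+4),0,.3,(255,255,255),1)
    return c
o=np.zeros((600,800,3),np.uint8)
a=crop(225,135,100,120,5);o[:600,:500]=a
b=crop(370,210,75,45,4);o[:180,500:800]=b
c=crop(130,200,60,65,5);o[200:525,500:800]=c
cv2.imwrite('pics/crop1.png',o)
E
cat > h.py <<'E'
import numpy as np,cv2
from scipy.spatial.transform import Rotation as R
def cam(f,T=None):
    """world_to_cam; for wrist give world-from-tool T"""
    return np.array(f['world_to_cam']) if 'world_to_cam' in f else np.linalg.inv(T@np.array(f['hand_eye']))
def tool(s):
    T=np.eye(4);T[:3,:3]=R.from_quat(s['eef_rot']).as_matrix();T[:3,3]=s['ee_pos'];return T
def K(f): return np.array([[f['fx'],0,f['cx']],[0,f['fy'],f['cy']],[0,0,1.]]),np.array([f['k1'],0,0,0.])
def proj(P,f,M):
    k,d=K(f);return cv2.projectPoints(np.asarray(P,float).reshape(-1,3),cv2.Rodrigues(M[:3,:3])[0],M[:3,3],k,d)[0].reshape(-1,2)
def hit(uv,z,f,M):
    k,d=K(f);n=cv2.undistortPoints(np.asarray(uv,float).reshape(-1,1,2),k,d).reshape(-1,2)
    v=np.c_[n,np.ones(len(n))]@M[:3,:3];c=-M[:3,:3].T@M[:3,3]
    return c+v*((z-c[2])/v[:,2])[:,None]
E
```

```text
(no output)
```

View pics/crop1.png

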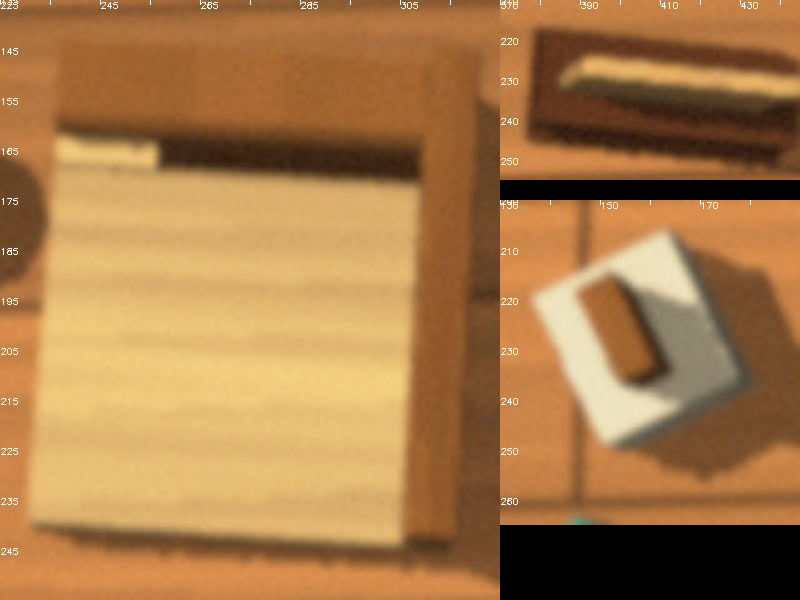

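```bash
python3 - <<'E'
import pickle
from h import *
from scipy.optimize import least_squares
from cell import r
D=pickle.load(open('D.pkl','rb'));f=D['top'];M=cam(f)
P=np.array([[-115,100,30],[-115,-76,30],[-115,-100,70],[115,100,50],[55,-76,30]])/1e3
U=np.array([[231,239.7],[305.4,244],[315.6,243],[236.6,144.5],[308.6,171.6]])
def W(q,P): return np.c_[P[:,:2]@np.array([[np.cos(q[2]),np.sin(q[2])],[-np.sin(q[2]),np.cos(q[2])]])+q[:2],P[:,2]]
s=least_squares(lambda q:(proj(W(q,P),f,M)-U).ravel(),[.5,0,0]);print('jig',s.x,s.fun.reshape(-1,2).round(1))
print('board top',hit([[390.7,224.2],[389,229],[445,230]],.093,f,M))
# mould top corners z=.04, bar top z .074
a=hit([[136.6,219.6],[163.6,206],[150.4,249],[180,236.5]],.04,f,M);b=hit([[145.4,219],[152.5,214.6],[155.5,236.5],[163.3,234]],.074,f,M)
print('mould',a,a.mean(0),b,b.mean(0))
w=r.grab_frame('wrist');print(w['hand_eye'],w['fx'])
print('mug,bowl',hit([[179,161]],.09,f,M),hit([[398,154]],.06,f,M))
E
```

```text
jig [ 0.56247957  0.03156726 -0.0750404 ] [[-0.5  0.2]
 [-0.1 -0.3]
 [ 1.2 -0.5]
 [-0.3 -1.1]
 [-0.3  1.8]]
board top [[ 0.4747399  -0.2227005   0.093     ]
 [ 0.46412025 -0.21827107  0.093     ]
 [ 0.45897521 -0.34101522  0.093     ]]
mould [[0.50739948 0.3593007  0.04      ]
 [0.53838081 0.2964928  0.04      ]
 [0.43739261 0.32519449 0.04      ]
 [0.46494898 0.25678985 0.04      ]] [0.48703047 0.30944446 0.04      ] [[0.50277094 0.32816078 0.074     ]
 [0.5125251  0.31226406 0.074     ]
 [0.46217684 0.30431267 0.074     ]
 [0.46743358 0.28681186 0.074     ]] [0.48622662 0.30788734 0.074     ]
[[ 9.66974272e-04 -9.69457128e-01 -2.45258928e-01  7.04691040e-02]
 [ 9.99998776e-01  1.23903393e-03 -9.54979253e-04 -2.53575817e-04]
 [ 1.22969558e-03 -2.45257705e-01  9.69457140e-01 -1.79775116e-01]
 [ 0.00000000e+00  0.00000000e+00  0.00000000e+00  1.00000000e+00]] 366.25750120956405
mug,bowl [[0.63255299 0.24983576 0.09      ]] [[ 0.64528769 -0.25852374  0.06      ]]
```

```bash
python3 -m handwheel '[{"gripper":0,"linear":[20,-45,3],"dr":[0,0,-0.1]},{"gripper":0,"linear":[20,-45,3],"dr":[0,0,-0.1]},{"gripper":0,"linear":[20,-45,3],"dr":[0,0,-0.1]},{"gripper":0,"linear":[20,-45,3],"dr":[0,0,-0.1]},{"gripper":0,"linear":[20,-45,3],"dr":[0,0,-0.1]},{"gripper":0,"linear":[20,-45,3],"dr":[0,0,-0.1]},{"gripper":0,"linear":[20,-45,3],"dr":[0,0,-0.1]},{"gripper":0,"linear":[20,-45,3],"dr":[0,0,-0.1]}]' 40
python3 -m handwheel '[{"gripper":0,"linear":[0,-45,0],"dr":[0,0,-0.05]},{"gripper":0,"linear":[0,-45,0],"dr":[0,0,-0.05]},{"gripper":0,"linear":[0,-45,0],"dr":[0,0,-0.05]},{"gripper":0,"linear":[0,-45,0],"dr":[0,0,-0.05]},{"gripper":0,"linear":[0,-45,0],"dr":[0,0,-0.05]},{"gripper":0,"linear":[0,-45,0],"dr":[0,0,-0.05]},{"gripper":0,"linear":[0,-45,0],"dr":[0,0,-0.05]},{"gripper":0,"linear":[0,-45,0],"dr":[0,0,-0.05]}]'
```

```text
clock: 1.65
ee_pos: [0.4636, 0.2412, 0.2299]
eef_rot: [0.593, 0.805, 0.0, -0.0]
force: [1.2, 0.4, -1.0]
opening: 0.999
finger_force: 0.0
clock: 2.45
ee_pos: [0.4629, -0.1187, 0.2299]
eef_rot: [0.741, 0.672, 0.001, 0.0]
force: [1.8, 0.6, -0.4]
opening: 1.004
finger_force: 0.0
```

```bash
python3 -m handwheel '[{"gripper":0,"linear":[0,-40,0],"dr":[0,0,0]},{"gripper":0,"linear":[0,-40,0],"dr":[0,0,0]},{"gripper":0,"linear":[0,-40,0],"dr":[0,0,0]},{"gripper":0,"linear":[0,-20,0],"dr":[0,0,0]},{"gripper":0,"linear":[0,0,0],"dr":[0,0,0]},{"gripper":0,"linear":[0,0,0],"dr":[0,0,0]},{"gripper":0,"linear":[0,0,0],"dr":[0,0,0]},{"gripper":0,"linear":[0,0,0],"dr":[0,0,0]}]'
python3 - <<'E'
from cell import r
import cv2,pickle
from h import *
s=r.state();f=r.grab_frame('wrist');pickle.dump((s,f),open('w1.pkl','wb'))
print(r.recognise('board',f),r.recognise('stand',f))
cv2.imwrite('pics/w1.png',f['pixels'][:,:,::-1])
E
```

```text
clock: 3.25
ee_pos: [0.4635, -0.2558, 0.2295]
eef_rot: [0.739, 0.673, 0.0, -0.0]
force: [0.1, 0.1, 0.1]
opening: 0.999
finger_force: 0.0
[{'uv': [278.0, 221.2], 'score': 0.83}] [{'uv': [275.9, 207.8], 'score': 0.72}]
```

View pics/w1.png

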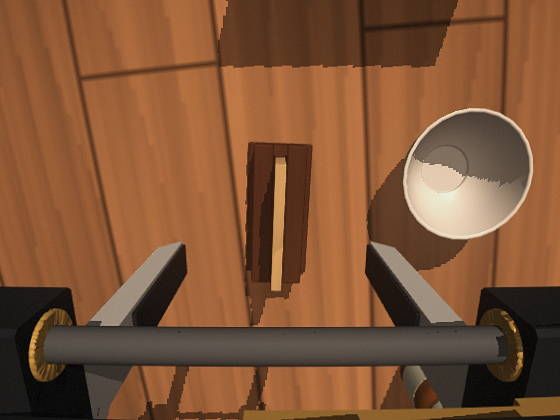

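```bash
python3 - <<'E'
import pickle
from h import *
s,f=pickle.load(open('w1.pkl','rb'));M=cam(f,tool(s))
p=f['pixels'].astype(float)
# subpixel edges of bright strip
k=f['pixels'][:,:,1].astype(float)
L=[];Rr=[]
for v in range(165,286,8):
    row=k[v,262:300];g=np.diff(row);L.append((262.5+g.argmax(),v));Rr.append((262.5+g.argmin(),v))
print([ (a[0],b[0]) for a,b in zip(L,Rr)])
top=[i for i in range(140,175)];print('col280',k[150:162,280],'col277',k[282:298,277])
h=hit([[275.5,157],[286,157],[282,290],[271.5,290]],.093,f,M);print(h,h.mean(0))
d=(h[0]+h[1]-h[2]-h[3]);print('yaw',np.arctan2(-d[0],d[1]),'tool yaw',np.arctan2(*tool(s)[[1,0],1]))
# stand outline at z .038
h=hit([[249,143],[312,146],[303,283],[246,279]],.038,f,M);print(h,h.mean(0))
E
```

```text
[(np.float64(274.5), np.float64(285.5)), (np.float64(274.5), np.float64(285.5)), (np.float64(274.5), np.float64(285.5)), (np.float64(274.5), np.float64(284.5)), (np.float64(273.5), np.float64(284.5)), (np.float64(273.5), np.float64(284.5)), (np.float64(273.5), np.float64(283.5)), (np.float64(272.5), np.float64(283.5)), (np.float64(272.5), np.float64(283.5)), (np.float64(272.5), np.float64(282.5)), (np.float64(272.5), np.float64(282.5)), (np.float64(271.5), np.float64(282.5)), (np.float64(271.5), np.float64(281.5)), (np.float64(271.5), np.float64(281.5)), (np.float64(270.5), np.float64(281.5)), (np.float64(270.5), np.float64(280.5))]
col280 [ 46.  42.  45.  46.  47.  51.  49.  80. 117. 119. 123. 120.] col277 [147. 149. 150. 151. 151. 147. 150. 149. 122.  72.  52.  55.  56.  54.
  52.  89.]
[[ 0.46716052 -0.21784191  0.093     ]
 [ 0.47614996 -0.21867243  0.093     ]
 [ 0.46174065 -0.34278396  0.093     ]
 [ 0.45186146 -0.3418718   0.093     ]] [ 0.46422815 -0.28029252  0.093     ]
yaw -0.11915641933420518 tool yaw -0.09336010135229995
[[ 0.44146318 -0.20708084  0.038     ]
 [ 0.50403765 -0.21584674  0.038     ]
 [ 0.48402926 -0.36382606  0.038     ]
 [ 0.4219464  -0.35328517  0.038     ]] [ 0.46286912 -0.2850097   0.038     ]
```

The wrist view shows the board's top edge from (280,157) to (277,290). That puts its centre at (0.464,-0.281) with yaw about -0.12. Next I descend and grip.

```bash
python3 -m handwheel '[{"gripper":0,"linear":[0,-25,0],"dr":[0,0,-0.028]},{"gripper":0,"linear":[1,0,-35],"dr":[0,0,0]},{"gripper":0,"linear":[0,0,-35],"dr":[0,0,0]},{"gripper":0,"linear":[0,0,-35],"dr":[0,0,0]},{"gripper":0,"linear":[0,0,-35],"dr":[0,0,0]},{"gripper":0,"linear":[0,0,-33],"dr":[0,0,0]},{"gripper":0,"linear":[0,0,0],"dr":[0,0,0]},{"gripper":255,"linear":[0,0,0],"dr":[0,0,0]}]' 40
python3 -m handwheel '[{"gripper":255,"linear":[0,0,0],"dr":[0,0,0]},{"gripper":255,"linear":[0,0,0],"dr":[0,0,0]},{"gripper":255,"linear":[0,0,0],"dr":[0,0,0]},{"gripper":255,"linear":[0,0,0],"dr":[0,0,0]},{"gripper":255,"linear":[0,0,0],"dr":[0,0,0]},{"gripper":255,"linear":[0,0,0],"dr":[0,0,0]},{"gripper":255,"linear":[0,0,0],"dr":[0,0,0]},{"gripper":255,"linear":[0,0,0],"dr":[0,0,0]}]'
```

```text
clock: 4.2
ee_pos: [0.4641, -0.2822, 0.057]
eef_rot: [0.749, 0.662, -0.0, -0.0]
force: [0.6, 0.2, 0.8]
opening: 0.947
finger_force: 0.0
clock: 5.0
ee_pos: [0.4641, -0.282, 0.0564]
eef_rot: [0.749, 0.662, -0.0, -0.0]
force: [0.1, 0.8, -0.2]
opening: 0.27
finger_force: 0.0
```

```bash
python3 -m handwheel '[{"gripper":255,"linear":[0,0,0],"dr":[0,0,0]},{"gripper":255,"linear":[0,0,0],"dr":[0,0,0]},{"gripper":255,"linear":[0,0,0],"dr":[0,0,0]},{"gripper":255,"linear":[0,0,0],"dr":[0,0,0]},{"gripper":255,"linear":[0,0,15],"dr":[0,0,0]},{"gripper":255,"linear":[0,0,35],"dr":[0,0,0]},{"gripper":255,"linear":[0,0,40],"dr":[0,0,0]},{"gripper":255,"linear":[0,0,40],"dr":[0,0,0]}]'
```

```text
clock: 5.8
ee_pos: [0.4635, -0.2823, 0.1887]
eef_rot: [0.75, 0.662, -0.0, -0.0]
force: [0.5, 0.5, 0.4]
opening: 0.099
finger_force: 40.0
```

```bash
python3 -m handwheel '[{"gripper":255,"linear":[23,26,5],"dr":[0,0,0]},{"gripper":255,"linear":[23,26,5],"dr":[0,0,0]},{"gripper":255,"linear":[23,26,5],"dr":[0,0,0]},{"gripper":255,"linear":[23,26,5],"dr":[0,0,0]},{"gripper":255,"linear":[23,26,5],"dr":[0,0,0]},{"gripper":255,"linear":[23,26,5],"dr":[0,0,0]},{"gripper":255,"linear":[23,26,5],"dr":[0,0,0.047]},{"gripper":255,"linear":[0,0,0],"dr":[0,0,0]}]'
python3 - <<'E'
from cell import r
import cv2,pickle
from h import *
s=r.state();f=r.grab_frame('wrist');pickle.dump((s,f),open('w2.pkl','wb'))
print(s['ee_pos'])
cv2.imwrite('pics/w2.png',f['pixels'][:,:,::-1])
E
```

```text
clock: 6.6
ee_pos: [0.6278, -0.0954, 0.2225]
eef_rot: [0.731, 0.682, 0.001, 0.0]
force: [0.1, 0.6, -1.0]
opening: 0.101
finger_force: 40.0
[ 0.62784317 -0.09540723  0.22248528]
```

View pics/w2.png

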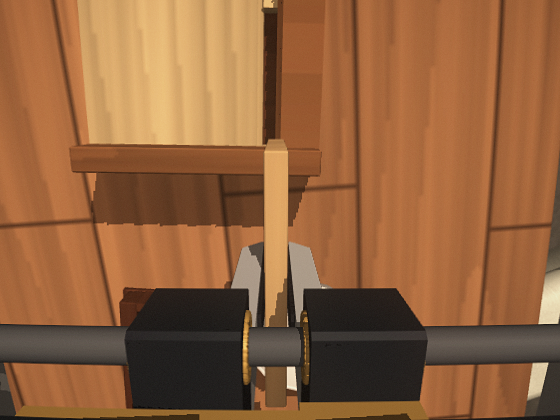

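```bash
python3 - <<'E'
import cv2,pickle,numpy as np
s,f=pickle.load(open('w2.pkl','rb'));p=f['pixels'][:,:,::-1]
def crop(x,y,w,h,k):
    c=cv2.resize(p[y:y+h,x:x+w],None,fx=k,fy=k,interpolation=cv2.INTER_CUBIC)
    for i in range(0,w,10): cv2.putText(c,str(x+i),(i*k,8),0,.3,(0,0,255),1); cv2.line(c,(i*k,0),(i*k,4),(0,0,255),1)
    for j in range(0,h,10): cv2.putText(c,str(y+j),(0,j*k+4),0,.3,(0,0,255),1)
    return c
o=np.zeros((600,800,3),np.uint8)
o[:300,:390]=crop(250,0,65,50,6);o[300:600,:480]=crop(250,132,80,50,6)
o[:300,400:700]=crop(60,130,50,50,6)
cv2.imwrite('pics/crop2.png',o)
E
```

```text
(no output)
```

View pics/crop2.png

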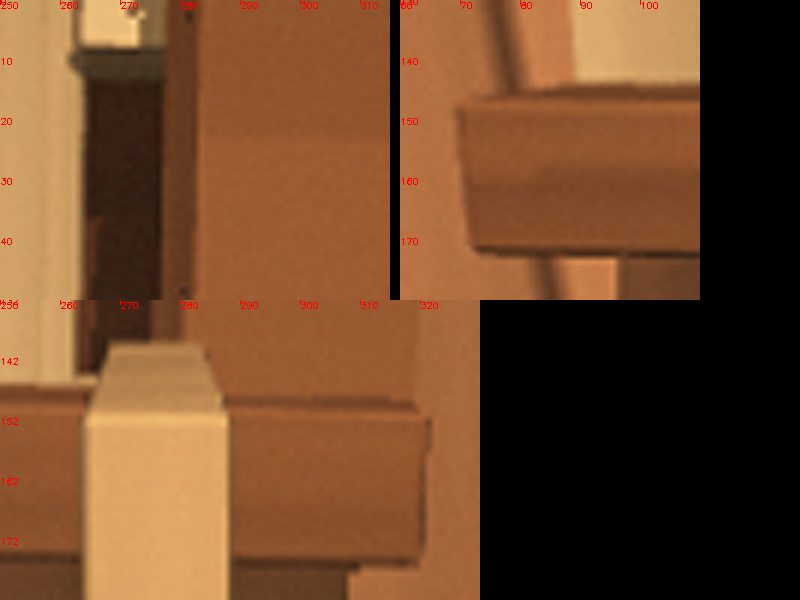

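```bash
cat >> h.py <<'E'
def W(q,P):
    P=np.asarray(P,float)/1e3;c,s_=np.cos(q[2]),np.sin(q[2])
    return np.c_[P[:,:2]@np.array([[c,s_],[-s_,c]])+q[:2],P[:,2]]
E
python3 - <<'E'
import pickle
from h import *
from scipy.optimize import least_squares
s,f=pickle.load(open('w2.pkl','rb'));M=cam(f,tool(s))
P=[[-115,-76,70],[-115,-100,70],[115,-76,70],[115,-100,70]]
U=np.array([[69.7,147],[72,171.3],[321.7,150.7],[319.7,176.2]])
q=least_squares(lambda q:(proj(W(q,P),f,M)-U).ravel(),[.56,.03,-.07]);print(q.x,q.fun.reshape(-1,2).round(1));q=q.x
Y=[52,40,0]
for x,z in ((55,30),(60,25),(73,45),(78,50)): print(x,proj(W(q,[[x,y,z] for y in (52,20,-20,-76)]),f,M).round(1).tolist())
print('slot',W(q,[[66.5,-12,10]]))
T=tool(s)
B=[(-5,60,85),(5,60,85),(-5,60,0),(5,60,0)];UB=np.array([[264.2,151],[288,151],[268.3,139.5],[283.3,139.5]])
# board fixed yaw offset 0 : fit x,y,yaw, z
def fb(b): 
    w=W(b[:3],B);w[:,2]+=b[3];return w
b=least_squares(lambda b:(proj(fb(b),f,M)-UB).ravel(),[.628,-.095,-.07,.174]);print('board',b.x,b.fun.reshape(-1,2).round(1))
print('toolyaw',np.arctan2(T[1,1],T[0,1]))
E
```

```text
[ 0.5648553   0.02996455 -0.08780535] [[-0.9 -0.9]
 [-0.4  1. ]
 [ 0.3 -0.4]
 [ 1.   0.5]]
55 [[258.7, 7.2], [258.4, 43.6], [257.9, 87.5], [257.4, 145.7]]
60 [[264.3, 8.9], [263.8, 44.8], [263.3, 88.0], [262.6, 145.4]]
73 [[278.2, 2.7], [277.4, 40.8], [276.5, 86.6], [275.3, 147.2]]
78 [[283.9, 1.1], [283.0, 39.8], [282.0, 86.2], [280.6, 147.7]]
slot [[0.6300468  0.01217923 0.01      ]]
board [ 0.62820806 -0.09831673 -0.06785623  0.16142573] [[-0.  -0. ]
 [-0.1 -0. ]
 [-0.1  0.1]
 [ 0.3  0.1]]
toolyaw -0.06883898602515387
```

```bash
python3 -m handwheel '[{"gripper":255,"linear":[0,36,0],"dr":[0,0,-0.018]},{"gripper":255,"linear":[1,36,0],"dr":[0,0,0]},{"gripper":255,"linear":[1,36,0],"dr":[0,0,0]},{"gripper":255,"linear":[0,1,-30],"dr":[0,0,0]},{"gripper":255,"linear":[0,0,-30],"dr":[0,0,0]},{"gripper":255,"linear":[0,0,-30],"dr":[0,0,0]},{"gripper":255,"linear":[0,0,-15],"dr":[0,0,0]},{"gripper":255,"linear":[0,0,0],"dr":[0,0,0]}]'
python3 - <<'E'
from cell import r
import cv2,pickle
from h import *
s=r.state();print(s['ee_pos'],s['force'],np.arctan2(tool(s)[1,1],tool(s)[0,1]))
f=r.grab_frame('wrist');pickle.dump((s,f),open('w3.pkl','wb'))
p=f['pixels'][:,:,::-1]
c=np.zeros((600,800,3),np.uint8);c[:,:400]=cv2.resize(p[0:200,210:343],(400,600),interpolation=cv2.INTER_CUBIC)
g=r.grab_frame('scene')['pixels'][:,:,::-1];c[:,400:]=cv2.resize(g[150:300,230:330],(400,600),interpolation=cv2.INTER_CUBIC)
cv2.imwrite('pics/w3.png',c)
E
```

```text
clock: 7.45
ee_pos: [0.6262, 0.0082, 0.1157]
eef_rot: [0.74, 0.673, -0.001, -0.0]
force: [0.2, 0.6, 0.1]
opening: 0.101
finger_force: 40.0
[0.62623916 0.00821419 0.11573165] [0.16857163 0.55663742 0.10773513] -0.09514219506185917
```

View pics/w3.png

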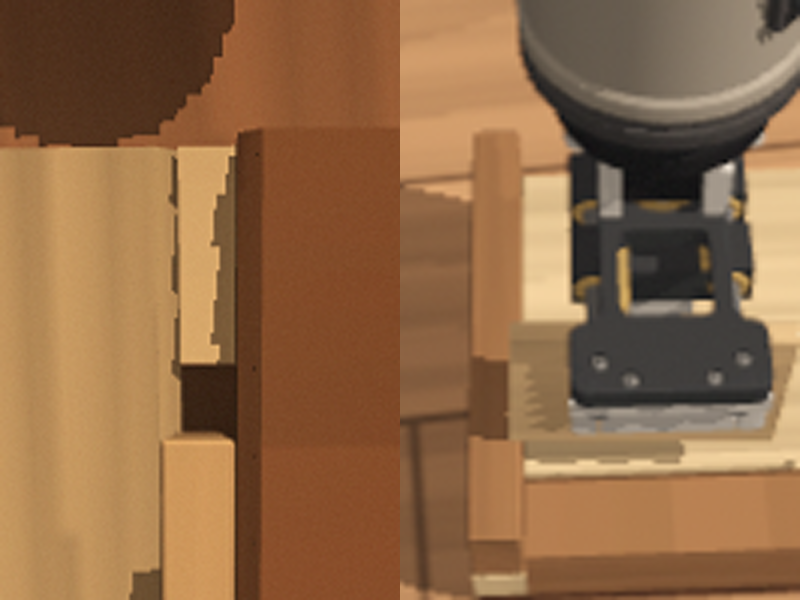

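```bash
python3 - <<'E'
import pickle
from h import *
s,f=pickle.load(open('w3.pkl','rb'));T=tool(s);M=cam(f,T)
F=lambda u,z:(np.linalg.inv(T)@np.r_[hit([u],z,f,M)[0],1])[:3]*1e3
print('tool coords: floor side z25',F([270.3,125],.025),'rail z45',F([288.5,125],.045))
print('far: floor',F([269,60],.025),'rail',F([288.5,60],.045),'slot end z30',F([280,121.7],.03))
print('board top corners',F([264.3,146.5],s['ee_pos'][2]+.0366),F([288.3,146.5],s['ee_pos'][2]+.0366))
E
```

```text
tool coords: floor side z25 [65.7900723  -3.58996866 90.67939769] rail z45 [66.16420914  8.85936483 70.65582773]
far: floor [110.04385695  -4.39541683  90.6411189 ] rail [107.14111483   8.50665954  70.61965111] slot end z30 [68.16626255  3.33888379 85.66434386]
board top corners [ 59.95003391  -3.99712031 -36.64652073] [ 59.96122991   5.27770267 -36.66380813]
```

```bash
python3 -m handwheel '[{"gripper":255,"linear":[1.6,2.2,0],"dr":[0,0,0.01]},{"gripper":255,"linear":[1.6,2.2,0],"dr":[0,0,0]},{"gripper":255,"linear":[0,0,0],"dr":[0,0,0]},{"gripper":255,"linear":[0,0,-8],"dr":[0,0,0]},{"gripper":255,"linear":[0,0,-8],"dr":[0,0,0]},{"gripper":255,"linear":[0,0,-6],"dr":[0,0,0]},{"gripper":255,"linear":[0,0,-6],"dr":[0,0,0]},{"gripper":255,"linear":[0,0,0],"dr":[0,0,0]}]'
```

```text
clock: 8.35
ee_pos: [0.6298, 0.0134, 0.0874]
eef_rot: [0.736, 0.677, -0.001, -0.0]
force: [-0.0, 0.3, -0.9]
opening: 0.104
finger_force: 40.0
```

```bash
python3 -m handwheel '[{"gripper":255,"linear":[0,0,-5],"dr":[0,0,0]},{"gripper":255,"linear":[0,0,-5],"dr":[0,0,0]},{"gripper":255,"linear":[0,0,-5],"dr":[0,0,0]},{"gripper":255,"linear":[0,0,-4],"dr":[0,0,0]},{"gripper":255,"linear":[0,0,-3],"dr":[0,0,0]},{"gripper":255,"linear":[0,0,-3],"dr":[0,0,0]},{"gripper":255,"linear":[0,0,0],"dr":[0,0,0]},{"gripper":255,"linear":[0,0,0],"dr":[0,0,0]}]'
```

```text
clock: 9.15
ee_pos: [0.6304, 0.0134, 0.0635]
eef_rot: [0.736, 0.677, -0.0, -0.0]
force: [0.3, -0.2, -0.3]
opening: 0.104
finger_force: 40.0
```

```bash
python3 -m handwheel '[{"gripper":255,"linear":[0,0,-2],"dr":[0,0,0]},{"gripper":255,"linear":[0,0,-2],"dr":[0,0,0]},{"gripper":255,"linear":[0,0,-1.5],"dr":[0,0,0]},{"gripper":255,"linear":[0,0,-1],"dr":[0,0,0]},{"gripper":255,"linear":[0,0,-0.5],"dr":[0,0,0]},{"gripper":255,"linear":[0,0,0],"dr":[0,0,0]},{"gripper":255,"linear":[0,0,0],"dr":[0,0,0]},{"gripper":255,"linear":[0,0,0],"dr":[0,0,0]}]'
```

```text
clock: 9.95
ee_pos: [0.6307, 0.0118, 0.0577]
eef_rot: [0.737, 0.676, 0.0, 0.001]
force: [-6.1, -6.7, 18.1]
opening: 0.105
finger_force: 40.0
```

```bash
python3 -m handwheel '[{"gripper":60,"linear":[0,0,0],"dr":[0,0,0]},{"gripper":60,"linear":[0,0,0],"dr":[0,0,0]},{"gripper":60,"linear":[0,0,0],"dr":[0,0,0]},{"gripper":60,"linear":[0,0,0],"dr":[0,0,0]},{"gripper":60,"linear":[0,0,10],"dr":[0,0,0]},{"gripper":0,"linear":[0,0,30],"dr":[0,0,0]},{"gripper":0,"linear":[0,0,40],"dr":[0,0,0]},{"gripper":0,"linear":[0,0,40],"dr":[0,0,0]}]'
python3 - <<'E'
from cell import r
import cv2,pickle
from h import *
s=r.state();f=r.grab_frame('wrist');M=cam(f,tool(s));pickle.dump((s,f),open('w4.pkl','wb'))
print(s['ee_pos'],r.recognise('board',f))
g=r.grab_frame('scene')
p=f['pixels'][:,:,::-1]
c=np.zeros((600,800,3),np.uint8);c[:,:400]=cv2.resize(p[0:300,180:380],(400,600),interpolation=cv2.INTER_CUBIC)
q=g['pixels'][:,:,::-1];c[:,400:]=cv2.resize(q[165:315,235:335],(400,600),interpolation=cv2.INTER_CUBIC)
cv2.imwrite('pics/w4.png',c)
E
```

```text
clock: 10.75
ee_pos: [0.63, 0.0132, 0.1783]
eef_rot: [0.736, 0.677, -0.0, -0.0]
force: [0.3, 0.3, 0.4]
opening: 0.743
finger_force: 0.0
[0.6300075  0.01315065 0.17825836] [{'uv': [275.7, 210.4], 'score': 0.83}]
```

View pics/w4.png

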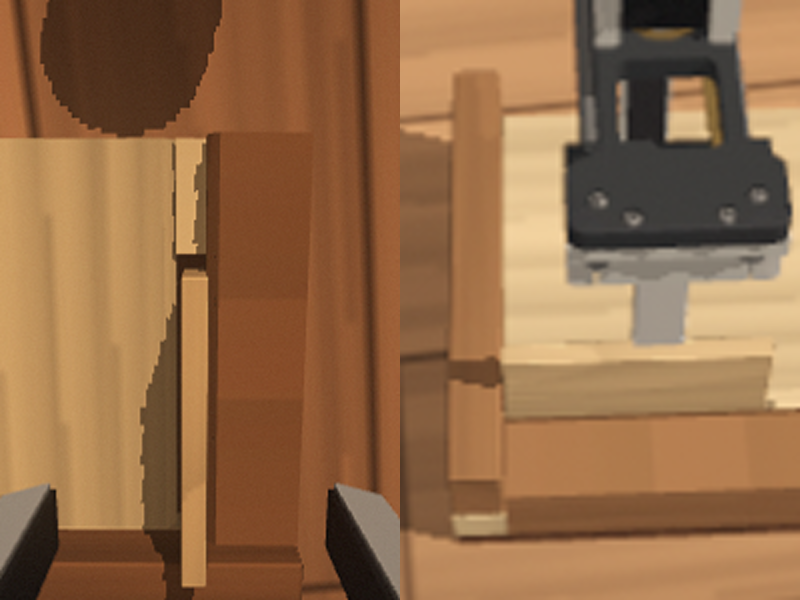

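The board stands fully down in the slot and parallel to the rail: top edge (275,137)-(277,292) in the wrist image, and the board face is visible in the scene view. Next, the white mould.

```bash
python3 -m handwheel '[{"gripper":0,"linear":[-18,37,7],"dr":[0,0,-0.12]},{"gripper":0,"linear":[-18,37,7],"dr":[0,0,-0.12]},{"gripper":0,"linear":[-18,37,7],"dr":[0,0,-0.12]},{"gripper":0,"linear":[-18,37,7],"dr":[0,0,-0.12]},{"gripper":0,"linear":[-18,37,7],"dr":[0,0,-0.12]},{"gripper":0,"linear":[-18,37,7],"dr":[0,0,-0.12]},{"gripper":0,"linear":[-18,37,7],"dr":[0,0,-0.12]},{"gripper":0,"linear":[-18,37,7],"dr":[0,0,-0.12]}]' 60
python3 -m handwheel '[{"gripper":0,"linear":[0,0,0],"dr":[0,0,0]},{"gripper":0,"linear":[0,0,0],"dr":[0,0,0]},{"gripper":0,"linear":[0,0,0],"dr":[0,0,0]},{"gripper":0,"linear":[0,0,0],"dr":[0,0,0]},{"gripper":0,"linear":[0,0,0],"dr":[0,0,0]},{"gripper":0,"linear":[0,0,0],"dr":[0,0,0]},{"gripper":0,"linear":[0,0,0],"dr":[0,0,0]},{"gripper":0,"linear":[0,0,0],"dr":[0,0,0]}]'
python3 - <<'E'
from cell import r
import cv2,pickle
from h import *
s=r.state();f=r.grab_frame('wrist');M=cam(f,tool(s));pickle.dump((s,f),open('w5.pkl','wb'))
print(s['ee_pos'],np.arctan2(tool(s)[1,1],tool(s)[0,1]),r.recognise('mould',f))
c=cv2.resize(f['pixels'][:,:,::-1],(800,600),interpolation=cv2.INTER_CUBIC)
cv2.imwrite('pics/w5.png',c)
E
```

```text
clock: 11.7
ee_pos: [0.4849, 0.3107, 0.2322]
eef_rot: [0.966, 0.258, -0.0, 0.0]
force: [1.7, -0.4, 0.0]
opening: 1.001
finger_force: 0.0
clock: 12.5
ee_pos: [0.4865, 0.3093, 0.2325]
eef_rot: [0.966, 0.26, 0.0, -0.0]
force: [-0.6, 0.6, -1.3]
opening: 0.998
finger_force: 0.0
[0.48647987 0.30928057 0.23248034] -1.0443046727752516 [{'uv': [209.8, 278.1], 'score': 0.7}, {'uv': [494.0, 228.5], 'score': 0.67}, {'uv': [275.4, 183.1], 'score': 0.63}]
```

View pics/w5.png

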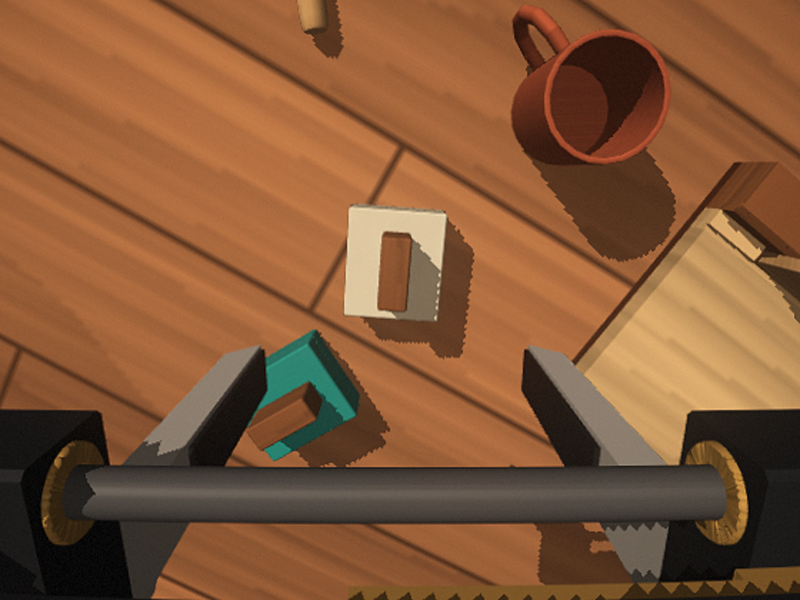

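The white plaster mould is at (276,185) in wrist pixels and the turquoise look-alike at (210,278). Taking the white one.

```bash
python3 - <<'E'
import pickle
from h import *
from scipy.optimize import least_squares
s,f=pickle.load(open('w5.pkl','rb'));T=tool(s);M=cam(f,T)
P=[[40,35,40],[40,-35,40],[-40,-35,40],[-40,35,40],[25,10,74],[25,-10,74],[-25,-10,74],[-25,10,74]]
U=np.array([[349,208],[445,211],[438,322],[345,316],[383,238],[411,238],[407,311],[379,309]])*.7
q=least_squares(lambda q:(proj(W(q,P),f,M)-U).ravel(),[.487,.309,.5]);print(q.x,q.fun.reshape(-1,2).round(1))
y=np.arctan2(T[1,1],T[0,1]);print('turn',q.x[2]-np.pi/2-y,'shift',(np.r_[q.x[:2],.044]-s['ee_pos'])*1e3)
E
```

```text
[0.48991719 0.30966787 0.47831516] [[-0.9 -0.6]
 [ 1.4  0.8]
 [ 0.7 -0.8]
 [-0.2  0.3]
 [-1.3 -1.3]
 [ 0.7 -0.2]
 [ 0.5  0.8]
 [-0.8  1.2]]
turn -0.04817649080655406 shift [   3.43731546    0.3873     -188.48034302]
```

```bash
python3 -m handwheel '[{"gripper":120,"linear":[1.7,0.2,0],"dr":[0,0,-0.024]},{"gripper":120,"linear":[1.7,0.2,-30],"dr":[0,0,-0.024]},{"gripper":120,"linear":[0,0,-35],"dr":[0,0,0]},{"gripper":120,"linear":[0,0,-35],"dr":[0,0,0]},{"gripper":120,"linear":[0,0,-35],"dr":[0,0,0]},{"gripper":120,"linear":[0,0,-25],"dr":[0,0,0]},{"gripper":120,"linear":[0,0,0],"dr":[0,0,0]},{"gripper":120,"linear":[0,0,0],"dr":[0,0,0]}]' 60
```

```text
clock: 13.4
ee_pos: [0.4902, 0.3096, 0.073]
eef_rot: [0.972, 0.237, 0.0, 0.0]
force: [0.2, 0.3, 0.5]
opening: 0.533
finger_force: 0.0
```

```bash
python3 -m handwheel '[{"gripper":120,"linear":[0,0,-15],"dr":[0,0,0]},{"gripper":120,"linear":[0,0,-13],"dr":[0,0,0]},{"gripper":255,"linear":[0,0,0],"dr":[0,0,0]},{"gripper":255,"linear":[0,0,0],"dr":[0,0,0]},{"gripper":255,"linear":[0,0,0],"dr":[0,0,0]},{"gripper":255,"linear":[0,0,0],"dr":[0,0,0]},{"gripper":255,"linear":[0,0,0],"dr":[0,0,0]},{"gripper":255,"linear":[0,0,0],"dr":[0,0,0]}]' 60
```

```text
clock: 14.2
ee_pos: [0.4899, 0.3101, 0.0449]
eef_rot: [0.971, 0.237, 0.0, -0.0]
force: [-2.0, 0.8, 6.4]
opening: 0.208
finger_force: 59.9
```

```bash
python3 -m handwheel '[{"gripper":255,"linear":[0,0,15],"dr":[0,0,0]},{"gripper":255,"linear":[0,0,35],"dr":[0,0,0]},{"gripper":255,"linear":[0,0,35],"dr":[0,0,0]},{"gripper":255,"linear":[0,0,30],"dr":[0,0,0]},{"gripper":255,"linear":[9,-35,0],"dr":[0,0,-0.07]},{"gripper":255,"linear":[9,-35,0],"dr":[0,0,-0.07]},{"gripper":255,"linear":[9,-35,0],"dr":[0,0,-0.07]},{"gripper":255,"linear":[9,-35,0],"dr":[0,0,-0.07]}]'
python3 -m handwheel '[{"gripper":255,"linear":[9,-35,0],"dr":[0,0,-0.07]},{"gripper":255,"linear":[9,-35,0],"dr":[0,0,-0.07]},{"gripper":255,"linear":[9,-35,0],"dr":[0,0,-0.07]},{"gripper":255,"linear":[9,-35,0],"dr":[0,0,-0.07]},{"gripper":255,"linear":[4,-15,0],"dr":[0,0,0]},{"gripper":255,"linear":[0,0,0],"dr":[0,0,0]},{"gripper":255,"linear":[0,0,0],"dr":[0,0,0]},{"gripper":255,"linear":[0,0,0],"dr":[0,0,0]}]'
```

```text
clock: 15.0
ee_pos: [0.5257, 0.1684, 0.1603]
eef_rot: [0.995, 0.098, 0.0, -0.0]
force: [1.9, 0.5, -3.2]
opening: 0.209
finger_force: 59.9
clock: 15.8
ee_pos: [0.5656, 0.0159, 0.1596]
eef_rot: [0.999, -0.04, -0.0, -0.0]
force: [-1.3, 0.1, -2.9]
opening: 0.209
finger_force: 59.9
```

```bash
python3 -m handwheel '[{"gripper":255,"linear":[0,0,-25],"dr":[0,0,-0.006]},{"gripper":255,"linear":[0,0,-25],"dr":[0,0,0]},{"gripper":255,"linear":[0,0,-20],"dr":[0,0,0]},{"gripper":255,"linear":[0,0,-10],"dr":[0,0,0]},{"gripper":255,"linear":[0,0,-2],"dr":[0,0,0]},{"gripper":255,"linear":[0,0,-1],"dr":[0,0,0]},{"gripper":255,"linear":[0,0,0],"dr":[0,0,0]},{"gripper":255,"linear":[0,0,0],"dr":[0,0,0]}]'
```

```text
clock: 16.6
ee_pos: [0.5662, 0.015, 0.0772]
eef_rot: [0.999, -0.044, 0.001, -0.0]
force: [-0.2, -0.2, -4.1]
opening: 0.207
finger_force: 59.9
```

```bash
python3 -m handwheel '[{"gripper":255,"linear":[0,0,-1],"dr":[0,0,0]},{"gripper":255,"linear":[0,0,0],"dr":[0,0,0]},{"gripper":255,"linear":[0,0,0],"dr":[0,0,0]},{"gripper":255,"linear":[0,0,0],"dr":[0,0,0]},{"gripper":255,"linear":[0,0,0],"dr":[0,0,0]},{"gripper":255,"linear":[0,0,0],"dr":[0,0,0]},{"gripper":255,"linear":[0,0,0],"dr":[0,0,0]},{"gripper":255,"linear":[0,0,0],"dr":[0,0,0]}]'
```

```text
clock: 17.4
ee_pos: [0.5658, 0.0148, 0.0755]
eef_rot: [0.999, -0.044, 0.0, -0.0]
force: [-0.1, 0.1, -3.3]
opening: 0.206
finger_force: 59.9
```

```bash
python3 -m handwheel '[{"gripper":255,"linear":[0,0,-1],"dr":[0,0,0]},{"gripper":255,"linear":[0,0,0],"dr":[0,0,0]},{"gripper":255,"linear":[0,0,0],"dr":[0,0,0]},{"gripper":255,"linear":[0,0,-0.5],"dr":[0,0,0]},{"gripper":255,"linear":[0,0,0],"dr":[0,0,0]},{"gripper":255,"linear":[0,0,0],"dr":[0,0,0]},{"gripper":255,"linear":[0,0,0],"dr":[0,0,0]},{"gripper":255,"linear":[0,0,0],"dr":[0,0,0]}]'
```

```text
clock: 18.2
ee_pos: [0.5659, 0.0148, 0.0749]
eef_rot: [0.999, -0.044, 0.0, -0.001]
force: [-7.6, 2.1, 19.4]
opening: 0.207
finger_force: 59.9
```

```bash
python3 -m handwheel '[{"gripper":255,"linear":[0,0,0.6],"dr":[0,0,0]},{"gripper":255,"linear":[2,-4,0],"dr":[0,0,0]},{"gripper":255,"linear":[2,-4,0],"dr":[0,0,0]},{"gripper":255,"linear":[2,-4,0],"dr":[0,0,0]},{"gripper":255,"linear":[2,-4,0],"dr":[0,0,0]},{"gripper":255,"linear":[2,-4,0],"dr":[0,0,0]},{"gripper":255,"linear":[0,0,0],"dr":[0,0,0]},{"gripper":255,"linear":[0,0,0],"dr":[0,0,0]}]'
```

```text
clock: 19.0
ee_pos: [0.5764, -0.0056, 0.0749]
eef_rot: [0.999, -0.044, 0.001, 0.0]
force: [1.5, -0.8, 4.1]
opening: 0.206
finger_force: 59.9
```

```bash
python3 -m handwheel '[{"gripper":255,"linear":[-0.1,-1.5,0],"dr":[0,0,0]},{"gripper":255,"linear":[-0.1,-1.5,0],"dr":[0,0,0]},{"gripper":255,"linear":[-0.1,-1,0],"dr":[0,0,0]},{"gripper":255,"linear":[-0.1,-1,0],"dr":[0,0,0]},{"gripper":255,"linear":[0,-0.5,0],"dr":[0,0,0]},{"gripper":255,"linear":[0,0,0],"dr":[0,0,0]},{"gripper":255,"linear":[0,0,0],"dr":[0,0,0]},{"gripper":255,"linear":[0,0,0],"dr":[0,0,0]}]'
```

```text
clock: 19.8
ee_pos: [0.5758, -0.0097, 0.0749]
eef_rot: [0.999, -0.043, 0.0, -0.001]
force: [1.0, 3.5, 7.3]
opening: 0.211
finger_force: 59.9
```

```bash
python3 -m handwheel '[{"gripper":255,"linear":[0,-0.5,0],"dr":[0,0,0]},{"gripper":255,"linear":[0,-0.5,0],"dr":[0,0,0]},{"gripper":255,"linear":[0,0,0],"dr":[0,0,0]},{"gripper":255,"linear":[0,0,0],"dr":[0,0,0]},{"gripper":255,"linear":[0,0,0],"dr":[0,0,0]},{"gripper":255,"linear":[0,0,0],"dr":[0,0,0]},{"gripper":255,"linear":[0,0,0],"dr":[0,0,0]},{"gripper":255,"linear":[0,0,0],"dr":[0,0,0]}]'; python3 -c "
from cell import r
s=r.state();print(s['force'],s['ft_torque'])"
```

```text
clock: 20.6
ee_pos: [0.5758, -0.0107, 0.0749]
eef_rot: [0.999, -0.043, 0.0, -0.001]
force: [0.1, 3.8, 7.8]
opening: 0.21
finger_force: 59.9
[0.05245882 3.81799431 7.7936042 ] [ 0.82840216  0.12426088 -0.02841641]
```

```bash
python3 -m handwheel '[{"gripper":255,"linear":[0,-0.5,0],"dr":[0,0,0]},{"gripper":255,"linear":[0,-0.5,0],"dr":[0,0,0]},{"gripper":255,"linear":[0,-0.5,0],"dr":[0,0,0]},{"gripper":255,"linear":[0,-0.5,0],"dr":[0,0,0]},{"gripper":255,"linear":[0,0,0],"dr":[0,0,0]},{"gripper":255,"linear":[0,0,0],"dr":[0,0,0]},{"gripper":255,"linear":[0,0,0],"dr":[0,0,0]},{"gripper":255,"linear":[0,0,0],"dr":[0,0,0]}]'; python3 -c "
from cell import r
s=r.state();print(s['ee_pos'],s['force'],s['ft_torque'])"
```

```text
clock: 21.4
ee_pos: [0.5757, -0.0111, 0.075]
eef_rot: [0.999, -0.043, -0.0, -0.002]
force: [-2.5, 11.1, 12.9]
opening: 0.209
finger_force: 59.9
[ 0.5757079  -0.01114574  0.07495963] [-2.52089741 11.08434777 12.87669409] [2.56857799 0.58730692 0.13900709]
```

```bash
python3 -m handwheel '[{"gripper":255,"linear":[1.5,-0.1,0],"dr":[0,0,0]},{"gripper":255,"linear":[1.5,-0.1,0],"dr":[0,0,0]},{"gripper":255,"linear":[1,-0.1,0],"dr":[0,0,0]},{"gripper":255,"linear":[1,-0.1,0],"dr":[0,0,0]},{"gripper":255,"linear":[0,0,0],"dr":[0,0,0]},{"gripper":255,"linear":[0,0,0],"dr":[0,0,0]},{"gripper":255,"linear":[0,0,0],"dr":[0,0,0]},{"gripper":255,"linear":[0,0,0],"dr":[0,0,0]}]'; python3 -c "
from cell import r
s=r.state();print(s['ee_pos'],s['force'],s['ft_torque'])"
```

```text
clock: 22.2
ee_pos: [0.5795, -0.0114, 0.0749]
eef_rot: [0.999, -0.043, -0.001, -0.002]
force: [-11.4, 12.5, 23.3]
opening: 0.212
finger_force: 59.9
[ 0.57950394 -0.01142931  0.07492155] [-11.35147505  12.52731087  23.324604  ] [2.79473098 2.64347407 0.11283044]
```

```bash
python3 -m handwheel '[{"gripper":255,"linear":[0,0,0.3],"dr":[0,0,0]},{"gripper":255,"linear":[1,-0.1,0],"dr":[0,0,0]},{"gripper":255,"linear":[1,-0.1,0],"dr":[0,0,0]},{"gripper":255,"linear":[0,0,0],"dr":[0,0,0]},{"gripper":255,"linear":[0,0,0],"dr":[0,0,0]},{"gripper":255,"linear":[0,0,0],"dr":[0,0,0]},{"gripper":255,"linear":[0,0,0],"dr":[0,0,0]},{"gripper":255,"linear":[0,0,0],"dr":[0,0,0]}]'; python3 -c "
from cell import r
s=r.state();print(s['ee_pos'],s['force'],s['ft_torque'])"
```

```text
clock: 23.0
ee_pos: [0.5815, -0.0116, 0.075]
eef_rot: [0.999, -0.043, -0.001, -0.002]
force: [-9.0, 12.7, 17.7]
opening: 0.206
finger_force: 59.9
[ 0.58145707 -0.01163967  0.07497128] [-9.02160418 12.67657602 17.68995462] [2.75039323 2.27886829 0.12601995]
```

Still sliding, so only drag so far. I'll continue.

```bash
python3 -m handwheel '[{"gripper":255,"linear":[1,-0.1,0],"dr":[0,0,0]},{"gripper":255,"linear":[1,-0.1,0],"dr":[0,0,0]},{"gripper":255,"linear":[0.5,0,0],"dr":[0,0,0]},{"gripper":255,"linear":[0,0,0],"dr":[0,0,0]},{"gripper":255,"linear":[0,0,0],"dr":[0,0,0]},{"gripper":255,"linear":[0,0,0],"dr":[0,0,0]},{"gripper":255,"linear":[0,0,0],"dr":[0,0,0]},{"gripper":255,"linear":[0,0,0],"dr":[0,0,0]}]'; python3 -c "
from cell import r
s=r.state();print(s['ee_pos'],s['force'],s['ft_torque'])"
```

```text
clock: 23.8
ee_pos: [0.5835, -0.0118, 0.075]
eef_rot: [0.999, -0.043, -0.002, -0.002]
force: [-13.2, 12.4, 22.2]
opening: 0.206
finger_force: 60.0
[ 0.58351304 -0.01180298  0.07500821] [-13.16240893  12.4219922   22.21870175] [2.84122895 3.08865101 0.14610613]
```

```bash
python3 -m handwheel '[{"gripper":255,"linear":[0.5,0,0],"dr":[0,0,0]},{"gripper":255,"linear":[0.5,0,0],"dr":[0,0,0]},{"gripper":255,"linear":[0,0,0],"dr":[0,0,0]},{"gripper":255,"linear":[0,0,0],"dr":[0,0,0]},{"gripper":255,"linear":[0,0,0],"dr":[0,0,0]},{"gripper":255,"linear":[0,0,0],"dr":[0,0,0]},{"gripper":255,"linear":[0,0,0],"dr":[0,0,0]},{"gripper":255,"linear":[0,0,0],"dr":[0,0,0]}]'; python3 -c "
from cell import r
s=r.state();print(s['ee_pos'],s['force'],s['ft_torque'])"
```

```text
clock: 24.6
ee_pos: [0.5836, -0.0118, 0.075]
eef_rot: [0.999, -0.043, -0.002, -0.002]
force: [-18.7, 12.7, 30.1]
opening: 0.21
finger_force: 60.0
[ 0.58364219 -0.01184268  0.07504552] [-18.71085979  12.71443925  30.13381254] [2.88443692 4.72449294 0.15808246]
```

```bash
python3 -m handwheel '[{"gripper":255,"linear":[0,-0.7,0.3],"dr":[0,0,0]},{"gripper":255,"linear":[0,-0.7,0],"dr":[0,0,0]},{"gripper":255,"linear":[0.6,0,0],"dr":[0,0,0]},{"gripper":255,"linear":[0.6,-0.5,0],"dr":[0,0,0]},{"gripper":255,"linear":[0,0,0],"dr":[0,0,0]},{"gripper":255,"linear":[0,0,0],"dr":[0,0,0]},{"gripper":255,"linear":[0,0,0],"dr":[0,0,0]},{"gripper":255,"linear":[0,0,0],"dr":[0,0,0]}]'; python3 - <<'E'
from cell import r
from h import *
import cv2
s=r.state();print(s['ee_pos'],s['force'],s['ft_torque'],R.from_quat(s['eef_rot']).as_rotvec(),tool(s)[:3,2])
g=r.grab_frame('scene')['pixels'][:,:,::-1];t=r.grab_frame('top')['pixels'][:,:,::-1];w=r.grab_frame('wrist')['pixels'][:,:,::-1]
c=np.zeros((600,800,3),np.uint8);c[:300,:400]=cv2.resize(g[150:310,220:433],(400,300),interpolation=cv2.INTER_CUBIC)
c[300:,:400]=cv2.resize(t[120:255,200:380],(400,300),interpolation=cv2.INTER_CUBIC);c[:300,400:]=cv2.resize(w,(400,300),interpolation=cv2.INTER_AREA)
c[300:,400:]=cv2.resize(w[200:380,170:410],(400,300),interpolation=cv2.INTER_CUBIC)
cv2.imwrite('pics/fin.png',c)
E
```

```text
clock: 25.4
ee_pos: [0.5838, -0.0119, 0.0751]
eef_rot: [0.999, -0.042, -0.004, -0.003]
force: [-26.4, 22.0, 35.7]
opening: 0.208
finger_force: 60.0
[ 0.5838076  -0.01189474  0.07511593] [-26.37928759  22.01903154  35.66131882] [4.85568304 6.3472909  0.15372176] [-3.1321675   0.13204065  0.01153014] [-0.00707026  0.00692586 -0.99995102]
```

View pics/fin.png

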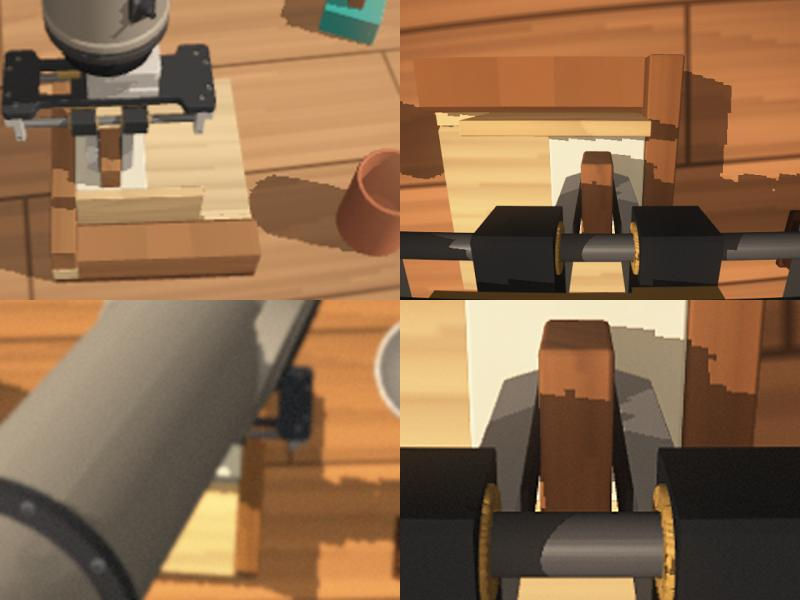

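```bash
python3 -m handwheel '[{"gripper":255,"linear":[0,0,0],"dr":[-0.004,-0.004,0]},{"gripper":255,"linear":[0,0,0],"dr":[-0.004,-0.004,0]},{"gripper":255,"linear":[0,0,0],"dr":[0,0,0]},{"gripper":255,"linear":[0,0,0],"dr":[0,0,0]},{"gripper":255,"linear":[0,0,0],"dr":[0,0,0]},{"gripper":255,"linear":[0,0,0],"dr":[0,0,0]},{"gripper":255,"linear":[0,0,0],"dr":[0,0,0]},{"gripper":255,"linear":[0,0,0],"dr":[0,0,0]}]'; python3 - <<'E'
from cell import r
from h import *
s=r.state();print(s['ee_pos'],s['force'],s['ft_torque'],tool(s)[:3,2])
E
```

```text
clock: 26.35
ee_pos: [0.5838, -0.012, 0.075]
eef_rot: [0.999, -0.042, 0.0, 0.001]
force: [-25.2, 21.9, 32.7]
opening: 0.212
finger_force: 60.0
[ 0.58377902 -0.01196189  0.07497044] [-25.24642457  21.89315496  32.7302424 ] [5.32932822 6.32077127 0.18082408] [ 8.89254621e-04 -1.06016189e-03 -9.99999043e-01]
```

The mould is level, its yaw matches the jig, and it presses about 25 N towards the board and 22 N towards the fence.

```bash
python3 -c "
from cell import r
print(r.job_done())"
```

```text
the job is handed in; nothing more can be done
None
```

The job is handed in at about 26 s of the 72 s allowed: the board is home in the slot, and the gripper is holding the white plaster mould pressed against both the board and the fence; the mug and bowl were left alone, and no verdict came back.

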